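# Find the full book case by its weight and hold its spine up to the desk camera

### The arm

A 6-joint arm with a two-finger parallel gripper is mounted at the origin on the work surface. World frame = base frame: x ahead of the robot, y to its left, z up, the work surface at z = 0. Lengths are in m, angles in rad, forces in N, time in s.
With the tool pointing down it reaches from about 0.35 to 0.95 m from the base axis. Payload 17.4 kg.
Tool frame: the origin (TCP) lies midway between the tips of the shut fingers; the grasp point (between the pads) lies 19 mm behind it (grasp_offset is the z of the grasp point in the tool frame, in m); z points along the fingers, y is the line along which they close (so a half turn about z gives the same grasp; the last joint's range is limited). The gripper opens to 93 mm and grips with 3 to 60 N. Pads are 15 mm wide; open, the fingers measure 128 mm over their backs; the gripper's body (75 mm by 188 mm) begins 65 mm behind the grasp point.
Start: joints at [1.204, 0.116, 1.442, -0, 1.584, -0.038], TCP at [0.218, 0.639, 0.219] pointing down, gripper open.
Joint ranges: [-2.83, 2.83], [-0.83, 2.19], [0.07, 2.5], [-1.14, 4.28], [0.01, 3], [-2.97, 2.97]. Speed limits (rad/s): [1.89, 1.89, 2.22, 3.14, 3.14, 3.14].

### API

Orientations are given as a rotation vector (axis times angle).
In Python, from station import get_obs, capture, get_calibration, hand_in, spot_in, place_of, grasp_offset gives the robot as it stands. The module is installed in compiled form; this text tells all that it offers.
- The arm moves only by the tool arm_command, never from a script. Its argument "commands" is a list of rows, each a list of 3 entries, a list of its own where there are three numbers: the closure, from 0 (fully open) to 1 (shut), then the shift along the tool's x, y, z in mm, then the turn, a rotation vector about the tool's x, y, z in degrees. In form: [[claw, [tx, ty, tz], [ax, ay, az]], ...]. A call has exactly 5 rows; each row shifts and turns the commanded pose from where the row before left it, along the tool's axes as they then stand; what a row does not reach is not made up. A row lasts 1/8 s, in which the tool goes at most 62.5 mm and 10.7 degrees, less where a joint would pass 70% of its speed; a pose out of reach is approached as far as the arm can. A call is refused whole if a number of a shift passes 62.5 or a number of a turn 10.7, either way. A call with a gripper value outside its range is refused whole. The fingers move at their own pace and stop on an object; "squeeze" is the grip in N (left out, the last holds). Time passes only in rows, so rows that do not move let the fingers close, or fill a call up. It gives the time, the measured TCP pose, the force, the opening and the grip force at its end, in the units of the state.
- get_obs(): the state, without advancing time (a new reading comes with each control period).
- capture(name): name is "scene" or "top"; returns (picture, depth): 384x512x3 uint8, red, green, blue; 384x512 float32, m along the optical axis (not along the pixel's ray), 0 where there is no reading.
- get_calibration(name): a dict with "intrinsics" (3x3 intrinsics, pixels), "origin" and "rotation" of the camera in the world. Camera axes: x right, y up, looking along -z (the intrinsics and any distortion apply to the point x, -y, -z); pixel columns grow to the right and rows downward; lengths in m; the calibration is good to about 2 mm. A picture is of the moment at which its call begins. get_calibration takes no time and is no camera call.
- hand_in(): hands the job in; it is judged then, once.
Trained networks look in the newest picture that a camera, given by its name, has taken for a name from the list of things; names that differ only in an ending like _2 or _b are one class to them, and where a whole thing is asked for, a point or a joint stands for the part that bears it (a point fixed in the world has none). Each returns a list of dicts, best first, with "p" (0 to 1); they miss things now and then, are a little off and sometimes report something else, mostly with a low value. They report only what shows in the picture. A call takes as long as a camera call. They do not tell look-alikes from the thing itself.
- spot_in(label, camera): "rect" ([left, top, right, bottom] in pixels, round what is visible of it).
- place_of(label, camera): "at" ([column, row] in pixels: a listed point, or the origin of a listed thing).
The state is a dict: "time_s": time; "joint_pos": joint angles; "qvel": joint speeds; "joint_efforts": joint torques, N m; "eef_pos": TCP position; "orientation": TCP orientation; "contact_force": force on the tool from outside, world axes, zero at the start; "wrist_torque": the same for the moment, N m; "finger_gap": opening from 0.0 (shut) to 1.0 (fully open); "finger_force": force on a finger pad.
Only numpy, scipy, OpenCV 4.12 (cv2) and the standard library are available. Lean on these libraries where they do the work, as an engineer would, in place of code of your own. Each camera call takes 0.05 s, during which the arm holds its last target. There are 200 camera calls.

### The job

Three matching book cases stand in the wire sorter and only one has its book inside: feel by lifting which is the heavy one, and leave the two empty ones standing in their slots where they were. Hold the full case up in the air for the desk camera, the middle of its spine 20 cm straight in front of the lens and facing it squarely, head up and tipped back to match the camera's downward tilt. Finish still holding it there, and leave the other things on the desk alone.

Things in the scene. Friction and masses are not known exactly. Their poses are not given: they have to be found in the camera images.
- rack: desk sorter, fixed: dark wooden base 130 (x) by 280 (y) by 14 mm, origin under its centre; six wire dividers (inverted U, 5 mm wire, 90 mm long in x, tops 77 mm above the desk) make five 45 mm slots at y = -100, -50, 0, 50, 100 mm. Cases stand in those at -100, 0 and 100, with 64 mm free between cases.
- case_a_mid (a point): centre (half-way up) of one of three look-alike closed blue-grey book cases: 36 thick (y), 110 deep (x), 150 tall (z); head 164 mm above the desk at the start. +x points out of the spine (at the start away from the robot), +z to the head. Empty it weighs 1.4 to 1.8 N, with the book 3.7 to 4.8 N; which one is full changes and cannot be seen.
- case_b_mid (a point): centre (half-way up) of one of three look-alike closed blue-grey book cases: 36 thick (y), 110 deep (x), 150 tall (z); head 164 mm above the desk at the start. +x points out of the spine (at the start away from the robot), +z to the head. Empty it weighs 1.4 to 1.8 N, with the book 3.7 to 4.8 N; which one is full changes and cannot be seen.
- case_c_mid (a point): centre (half-way up) of one of three look-alike closed blue-grey book cases: 36 thick (y), 110 deep (x), 150 tall (z); head 164 mm above the desk at the start. +x points out of the spine (at the start away from the robot), +z to the head. Empty it weighs 1.4 to 1.8 N, with the book 3.7 to 4.8 N; which one is full changes and cannot be seen.
- case_a_spine (a point): the middle of the spine face of case a, 55 mm along +x from its centre; same axes as the case. The spine carries a dark red label and, near the tail, a small white ticket.
- case_b_spine (a point): the middle of the spine face of case b, 55 mm along +x from its centre; same axes as the case. The spine carries a dark red label and, near the tail, a small white ticket.
- case_c_spine (a point): the middle of the spine face of case c, 55 mm along +x from its centre; same axes as the case. The spine carries a dark red label and, near the tail, a small white ticket.
- lens (a point): middle of the front glass of the black desk camera (42 mm round lens, body 74 mm wide), clamped to an upright column 20 mm thick and 357 mm tall that stands 92 mm behind the lens on a flat steel foot. Its -x axis is the viewing direction, towards the robot and 0.35 rad (20 degrees) downwards; +x points back into the camera, y is level, z is the picture's up.
- view_point (a point): where the camera is focused: the point in the air 200 mm in front of the lens on its viewing axis. Same axes as the lens: a case shown correctly has its spine's middle here and its x, y and z axes parallel to these.
- mug: blue mug, 80 mm across and 92 tall, handle at +y; origin under its centre. Not to be disturbed.
- red_book: red book lying flat, 130 by 190 by 28 mm; origin under its centre. Not to be disturbed.
- paperweight: green glass paperweight, 72 mm across, 38 tall; origin under its centre. Not to be disturbed.
- magnifier: brass hand magnifier lying flat, lens 80 mm across, dark handle 100 mm long along -x; origin under the lens. Not to be disturbed.
Things that resemble listed ones, but are neither listed nor needed, are in the scene too. What is shaped like the part that bears case_b_mid but green, turquoise or yellow is not meant.

How it is judged:
At the end, for the whole second after the job is handed in: Full case held still by the gripper alone, spine towards the lens, spine middle within 30 mm of the view point, x and z axes within 0.2 rad of the camera's, head up; both empty cases stand upright in the sorter, released, within 20 mm of their start (((distance between case_a_spine and view_point below 0.03 m and x of case_a_mid in the frame of view_point below -0.03 m and angle between the x axis of case_a_mid and the x axis of view_point, either way round below 0.2 rad and angle between the z axis of case_a_mid and the z axis of view_point, either way round below 0.2 rad and angle between case_a_mid's own z axis and vertical below 0.8 rad and contact force between case_a and the fingers above 2 N and height (world z) of case_a_mid above 0.12 m and contact force between case_a and rack below 0.1 N and linear speed of each of case_a, case_b, case_c below 0.02 m/s and distance of each of case_b_mid, case_c_mid from where it was at the start of the episode below 0.02 m and angle between each of case_b_mid, case_c_mid's own z axis and vertical below 0.12 rad and contact force between each of case_b, case_c and the fingers below 0.1 N and contact force between case_b and rack between 0.7 and 2.7 N and contact force between case_c and rack between 0.7 and 2.7 N) or (distance between case_b_spine and view_point below 0.03 m and x of case_b_mid in the frame of view_point below -0.03 m and angle between the x axis of case_b_mid and the x axis of view_point, either way round below 0.2 rad and angle between the z axis of case_b_mid and the z axis of view_point, either way round below 0.2 rad and angle between case_b_mid's own z axis and vertical below 0.8 rad and contact force between case_b and the fingers above 2 N and height (world z) of case_b_mid above 0.12 m and contact force between case_b and rack below 0.1 N and linear speed of each of case_b, case_a, case_c below 0.02 m/s and distance of each of case_a_mid, case_c_mid from where it was at the start of the episode below 0.02 m and angle between each of case_a_mid, case_c_mid's own z axis and vertical below 0.12 rad and contact force between each of case_a, case_c and the fingers below 0.1 N and contact force between case_a and rack between 0.7 and 2.7 N and contact force between case_c and rack between 0.7 and 2.7 N) or (distance between case_c_spine and view_point below 0.03 m and x of case_c_mid in the frame of view_point below -0.03 m and angle between the x axis of case_c_mid and the x axis of view_point, either way round below 0.2 rad and angle between the z axis of case_c_mid and the z axis of view_point, either way round below 0.2 rad and angle between case_c_mid's own z axis and vertical below 0.8 rad and contact force between case_c and the fingers above 2 N and height (world z) of case_c_mid above 0.12 m and contact force between case_c and rack below 0.1 N and linear speed of each of case_c, case_a, case_b below 0.02 m/s and distance of each of case_a_mid, case_b_mid from where it was at the start of the episode below 0.02 m and angle between each of case_a_mid, case_b_mid's own z axis and vertical below 0.12 rad and contact force between each of case_a, case_b and the fingers below 0.1 N and contact force between case_a and rack between 0.7 and 2.7 N and contact force between case_b and rack between 0.7 and 2.7 N))); the arm keeps its last pose, push and grip.
It fails at once if the mug is disturbed (distance of mug from where it was at the start of the episode above 0.025 m).
It fails at once if the red book is disturbed (distance of red_book from where it was at the start of the episode above 0.025 m).
It fails at once if the paperweight is disturbed (distance of paperweight from where it was at the start of the episode above 0.025 m).
It fails at once if the magnifier is disturbed (distance of magnifier from where it was at the start of the episode above 0.025 m).
It fails at once if a case is knocked over (angle between any of case_a_mid, case_b_mid, case_c_mid's own z axis and vertical above 1 rad).
It also fails if it takes over 61 s, if anything falls off the work surface, if the arm or the gripper's body presses on something with over 40 N, if the wrist force passes 120 N, or if a joint passes its speed limit or range.

## Working session

There is one attempt and no reset: what is moved stays moved. The work goes in short steps, Python scripts to look and compute and a tool call to move; the robot and the scene stay as the last step left them, time stands still between calls to the robot, and variables do not carry over. Pictures are saved under pics/ and viewed, at most 10 in all, crops included, and the job is handed in when it is done.

Besides the shell and the picture viewer there is one more tool, called after "Request:" by a JSON object that holds its "op" and its "data", one argument or row to a line. arm_command: Moves the arm, as the interface text tells. Its arguments: {"type":"object","properties":{"commands":{"type":"array"},"squeeze":{"type":"number"}},"required":["commands"]}

```bash
mkdir -p pics; cat > h.py <<'E'
import numpy as np,cv2
from station import *
def cal(n):
    c=get_calibration(n);return np.array(c["intrinsics"]),np.array(c["origin"]),np.array(c["rotation"]),c
def cloud(n,d):
    K,o,R,_=cal(n);v,u=np.mgrid[0:384,0:512]
    P=np.stack([(u-K[0,2])/K[0,0]*d,-(v-K[1,2])/K[1,1]*d,-d],-1)
    return P@R.T+o
def proj(n,p):
    K,o,R,_=cal(n);q=(np.asarray(p)-o)@R
    return [K[0,2]+K[0,0]*q[0]/-q[2],K[1,2]+K[1,1]*-q[1]/-q[2]]
E
python3 - <<'E'
from h import *
np.set_printoptions(precision=3,suppress=True)
ims=[]
for n in("scene","top"):
    im,d=capture(n);np.save(n+"_d.npy",d);np.save(n+"_i.npy",im)
    cv2.imwrite(f"pics/{n}0.png",cv2.resize(im[...,::-1],(800,600)))
    print(n,cal(n)[3]);C=cloud(n,d)
    for l in("rack","case_a_mid","case_a_spine","lens","view_point","mug","red_book","paperweight","magnifier"):
        for r in place_of(l,n)[:5]:
            u,v=np.array(r["at"]).round().astype(int);
            print(n,l,round(r["p"],2),u,v,C[min(max(v,0),383),min(max(u,0),511)])
print(get_obs(),grasp_offset)
E
```

```text
scene {'intrinsics': array([[410.466,   0.   , 252.727],
       [  0.   , 410.466, 179.542],
       [  0.   ,   0.   ,   1.   ]]), 'origin': array([1.556, 0.609, 1.097]), 'rotation': array([0.549, 0.957, 1.963])}Traceback (most recent call last):
  File "<stdin>", line 7, in <module>
  File "h.py", line 8, in cloud
    return P@R.T+o
           ~~~~~^~
ValueError: operands could not be broadcast together with shapes (384,512) (3,)
```

```bash
sed -i 's/np.array(c\["rotation"\]),c/cv2.Rodrigues(np.array(c["rotation"],float))[0],c/' h.py
python3 - <<'E'
from h import *
np.set_printoptions(precision=3,suppress=True)
for n in("scene","top"):
    im,d=capture(n);np.save(n+"_d.npy",d);np.save(n+"_i.npy",im)
    cv2.imwrite(f"pics/{n}0.png",cv2.resize(im[...,::-1],(800,600)))
    print(n,cal(n)[3]);C=cloud(n,d)
    for l in("rack","case_a_mid","case_a_spine","lens","view_point","mug","red_book","paperweight","magnifier"):
        for r in place_of(l,n)[:5]:
            u,v=np.array(r["at"]).round().astype(int);
            print(n,l,round(r["p"],2),u,v,C[min(max(v,0),383),min(max(u,0),511)])
print(get_obs(),grasp_offset)
E
```

```text
scene {'intrinsics': array([[410.466,   0.   , 252.727],
       [  0.   , 410.466, 179.542],
       [  0.   ,   0.   ,   1.   ]]), 'origin': array([1.556, 0.609, 1.097]), 'rotation': array([0.549, 0.957, 1.963])}
scene rack 0.83 293 225 [0.525 0.158 0.031]
scene case_a_mid 0.96 277 194 [0.49  0.064 0.114]
scene case_a_mid 0.19 181 168 [ 0.467 -0.433  0.023]
scene case_a_spine 0.69 268 200 [0.525 0.046 0.102]
scene lens 0.77 167 174 [ 0.784 -0.194  0.286]
scene mug 0.67 169 177 [ 0.793 -0.178  0.286]
scene mug 0.57 178 167 [ 0.477 -0.44   0.031]
scene red_book 0.75 238 265 [0.794 0.091 0.027]
scene red_book 0.6 287 212 [0.548 0.14  0.105]
scene paperweight 0.64 246 176 [ 0.352 -0.163  0.018]
scene magnifier 0.72 362 274 [0.584 0.454 0.007]
top {'intrinsics': array([[428.406,   0.   , 255.052],
       [  0.   , 428.406, 191.853],
       [  0.   ,   0.   ,   1.   ]]), 'origin': array([ 0.24 , -0.01 ,  1.749]), 'rotation': array([ 0.135, -0.145, -1.539])}
top rack 0.83 213 206 [0.469 0.14  0.161]
top case_a_mid 0.65 236 210 [0.456 0.053 0.165]
top lens 0.86 307 128 [ 0.836 -0.23   0.009]
[... 155 characters left out ...]
37 210 [0.456 0.049 0.164]
top red_book 0.69 144 187 [0.563 0.443 0.005]
top red_book 0.66 231 140 [0.768 0.089 0.028]
top paperweight 0.52 295 248 [ 0.328 -0.182  0.034]
top magnifier 0.86 141 186 [0.566 0.454 0.011]
{'time_s': 1.05, 'joint_pos': array([ 1.204,  0.116,  1.442,  0.   ,  1.584, -0.038]), 'qvel': array([ 0.   , -0.001, -0.   , -0.001, -0.002, -0.   ]), 'joint_efforts': array([ -0.001, -72.104, -62.275,   0.078,   0.018,   0.   ]), 'eef_pos': array([0.218, 0.639, 0.219]), 'orientation': array([-0.514, -3.099, -0.   ]), 'contact_force': array([-0.024,  0.968, -0.184]), 'wrist_torque': array([ 0.041, -0.02 , -0.062]), 'finger_force': 0.0, 'finger_gap': 0.9988135232484039} -0.0188
```

View pics/scene0.png

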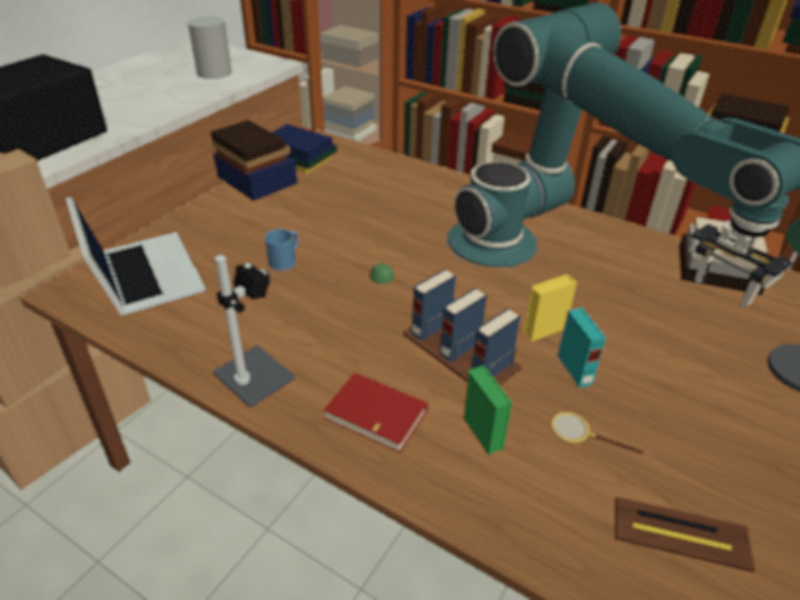

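View pics/top0.png

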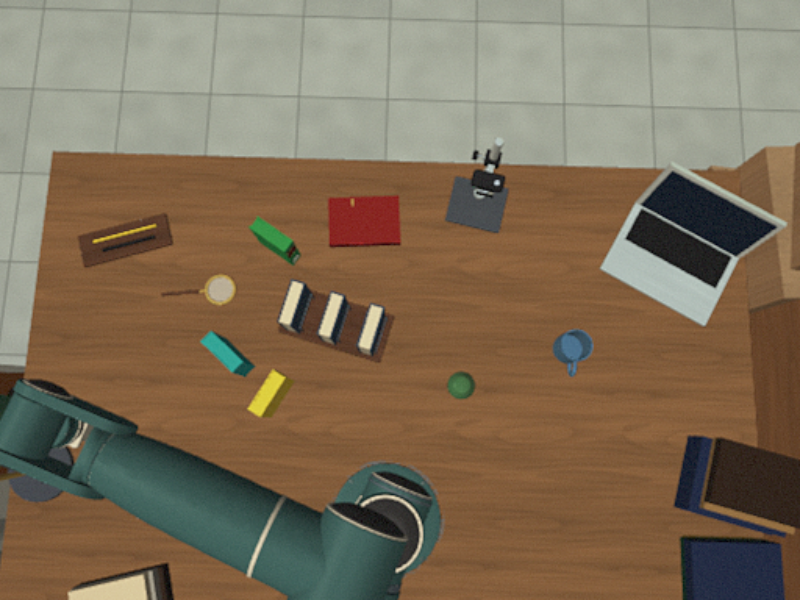

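Blue cases stand in the rack at top-view (800px) (293,306), (333,317) and (371,329). The look-alikes to avoid are green (275,240), turquoise (226,353) and yellow (268,393). The camera head is at (488,182) with its column behind it.

```bash
python3 - <<'E'
from h import *
np.set_printoptions(precision=4,suppress=True)
im=np.load("top_i.npy");d=np.load("top_d.npy");C=cloud("top",d)
m=((C[...,2]>.15)&(C[...,2]<.18)&(C[...,0]>.35)&(C[...,0]<.65)&(C[...,1]>-.1)&(C[...,1]<.3)).astype(np.uint8)
n,L,S,ce=cv2.connectedComponentsWithStats(m)
for i in range(1,n):
    if S[i,4]<60: continue
    P=C[L==i];r=cv2.minAreaRect((P[:,:2]*1000).astype(np.float32));print("case",S[i,4],ce[i],P.mean(0),r)
s=np.load("scene_i.npy");ds=np.load("scene_d.npy");D=cloud("scene",ds)
for nm,X,I in(("top",C,im),("scene",D,s)):
    k=(X[...,0]>.65)&(X[...,0]<1.)&(X[...,1]<-.08)&(X[...,1]>-.4)
    for lo,hi in((.003,.03),(.05,.2),(.2,.24),(.24,.27),(.27,.3),(.3,.33),(.33,.4)):
        q=X[k&(X[...,2]>lo)&(X[...,2]<hi)]
        if len(q): print(nm,lo,len(q),q.mean(0),q.min(0),q.max(0))
    # dark body
    q=X[k&(X[...,2]>.2)&(I.max(-1)<60)]
    if len(q)>5: print("dark",len(q),q.mean(0),q.min(0),q.max(0),cv2.minAreaRect((q[:,:2]*1000).astype(np.float32)))
a=cv2.resize(s[130:240,130:250,::-1],None,fx=3.3,fy=5,interpolation=cv2.INTER_CUBIC)
b=cv2.resize(im[85:250,170:335,::-1],(400,550),interpolation=cv2.INTER_CUBIC)
a=cv2.resize(a,(400,550));cv2.imwrite("pics/crop.png",np.hstack([a,b]))
E
```

```text
case 301 [186.7276 192.8106] [0.5163 0.2403 0.1615] ((516.1271362304688, 241.02378845214844), (37.72111129760742, 109.51750183105469), 74.50691223144531)
case 291 [211.8729 200.7045] [0.4889 0.1446 0.1613] ((489.4923095703125, 144.6323699951172), (36.77267837524414, 109.94367980957031), 74.30058288574219)
case 288 [237.2917 208.3472] [0.4626 0.0484 0.1616] ((463.5157775878906, 48.344913482666016), (36.501338958740234, 110.83270263671875), 74.4011001586914)
top 0.003 1763 [ 0.8001 -0.2284  0.0088] [ 0.6502 -0.3999  0.003 ] [ 0.9459 -0.0804  0.0277]
top 0.05 1 [ 0.8566 -0.219   0.185 ] [ 0.8566 -0.219   0.185 ] [ 0.8566 -0.219   0.185 ]
top 0.2 3 [ 0.8528 -0.2201  0.2054] [ 0.8496 -0.2204  0.203 ] [ 0.8549 -0.2195  0.2099]
top 0.24 134 [ 0.8362 -0.2145  0.2619] [ 0.7604 -0.2491  0.2404] [ 0.8748 -0.1791  0.27  ]
top 0.27 296 [ 0.7937 -0.2147  0.2865] [ 0.7563 -0.2524  0.2701] [ 0.8708 -0.1768  0.2992]
top 0.3 21 [ 0.842  -0.2275  0.3134] [ 0.7963 -0.2499  0.3006] [ 0.8582 -0.2143  0.3298]
top 0.33 42 [ 0.8531 -0.2279  0.3507] [ 0.8453 -0.2376  0.3314] [ 0.8638 -0.2194  0.3634]
dark 275
[... 313 characters left out ...]
93] [ 0.8501 -0.2348  0.0514] [ 0.8713 -0.2137  0.1999]
scene 0.2 45 [ 0.8634 -0.2202  0.2185] [ 0.8073 -0.236   0.2019] [ 0.8747 -0.1808  0.2396]
scene 0.24 338 [ 0.8414 -0.2045  0.2587] [ 0.7607 -0.2524  0.2402] [ 0.8807 -0.1738  0.2699]
scene 0.27 304 [ 0.815  -0.2085  0.2847] [ 0.7663 -0.2515  0.27  ] [ 0.8777 -0.1716  0.2996]
scene 0.3 49 [ 0.8639 -0.2214  0.3154] [ 0.8519 -0.2363  0.3005] [ 0.8715 -0.2152  0.3299]
scene 0.33 59 [ 0.8626 -0.2223  0.3462] [ 0.8507 -0.2348  0.3311] [ 0.8712 -0.2147  0.3595]
dark 391 [ 0.8242 -0.2011  0.2729] [ 0.778  -0.2476  0.2431] [ 0.8807 -0.1716  0.2966] ((829.944091796875, -211.7783203125), (74.38359069824219, 101.61619567871094), 85.07186126708984)
```

View pics/crop.png

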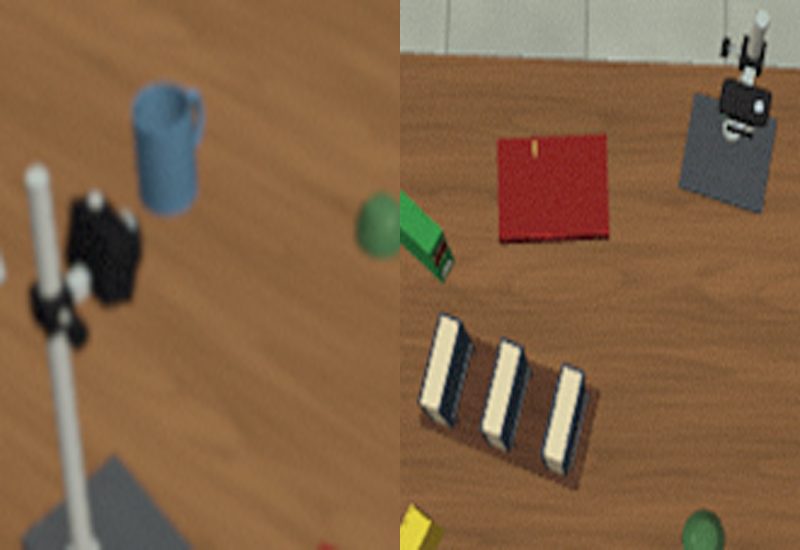

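```bash
python3 - <<'E'
from h import *
np.set_printoptions(precision=4,suppress=True)
im=np.load("top_i.npy");d=np.load("top_d.npy");C=cloud("top",d)
k=(C[...,0]>.74)&(C[...,0]<.9)&(C[...,1]<-.16)&(C[...,1]>-.27)&(C[...,2]>.2)
q=C[k];rng=np.random.default_rng(0)
best=0
for _ in range(3000):
    a,b,c=q[rng.choice(len(q),3,False)];n=np.cross(b-a,c-a);l=np.linalg.norm(n)
    if l<1e-6: continue
    n/=l;n*=np.sign(n[2]);
    if n[2]<.8: continue
    inl=abs((q-a)@n)<.002
    if inl.sum()>best: best=inl.sum();I=inl
p=q[I];n=np.linalg.svd(p-p.mean(0))[2][2];n*=np.sign(n[2])
r=cv2.minAreaRect((p[:,:2]*1000).astype(np.float32))
print(best,n,"tilt",np.arccos(n[2]),"yaw",np.degrees(np.arctan2(-n[1],-n[0])),p.mean(0),r,cv2.boxPoints(r))
print("top of column",C[k&(C[...,2]>.345)].mean(0))
# foot
f=(C[...,2]>-.003)&(C[...,2]<.02)&(C[...,0]>.65)&(C[...,0]<.95)&(C[...,1]<-.09)&(C[...,1]>-.36)&(im[...,0].astype(int)-im[...,2]<12)&(im[...,0]<110)
r=cv2.minAreaRect((C[f][:,:2]*1000).astype(np.float32));print("foot",r)
s=np.load("scene_i.npy");D=cloud("scene",np.load("scene_d.npy"))
g=(D[...,0]>.72)&(D[...,0]<1)&(D[...,1]<-.2)&(D[...,1]>-.26)&(D[...,2]>.05)&(D[...,2]<.2)&(D[...,0]<.9)
print("col scene",np.median(D[g],0))
g=(D[...,0]>.74)&(D[...,0]<.9)&(D[...,1]<-.16)&(D[...,1]>-.27)&(D[...,2]>.22)
for y in np.arange(-.26,-.16,.01):
  for nm,X,kk in(("t",C,k),):
    w=X[kk&(abs(X[...,1]-y)<.005)]
    if len(w): print(round(y,3),len(w),"minx",w[w[:,0].argmin()])
E
```

```text
108 [-0.3615  0.1208  0.9245] tilt 0.3910673194831871 yaw -18.47545157405515 [ 0.7912 -0.2144  0.2893] ((800.0833740234375, -222.68260192871094), (72.09666442871094, 91.55022430419922), 55.17119598388672) [[ 741.9202 -226.1299]
 [ 817.0703 -278.4167]
 [ 858.2466 -219.2353]
 [ 783.0964 -166.9485]]
top of column [ 0.8544 -0.2287  0.3551]
foot ((825.2135620117188, -220.50169372558594), (147.07925415039062, 128.95062255859375), 77.11978149414062)
col scene [ 0.8651 -0.2198  0.1297]
-0.25 18 minx [ 0.7699 -0.2456  0.2834]
-0.24 61 minx [ 0.7649 -0.238   0.2862]
-0.23 97 minx [ 0.7604 -0.2266  0.2657]
-0.22 113 minx [ 0.7578 -0.2184  0.2728]
-0.21 68 minx [ 0.7563 -0.2107  0.2763]
-0.2 50 minx [ 0.7601 -0.2     0.2753]
-0.19 58 minx [ 0.7656 -0.1948  0.2592]
-0.18 31 minx [ 0.7796 -0.1845  0.2828]
```

```bash
cat >> h.py <<'E'
def toolR(yaw,tilt=0):
    # tool y = case y, tool z = -case z, tool x = -case x ; case = Rz(yaw) Ry(-tilt)
    Rc=cv2.Rodrigues(np.array([0,0,float(yaw)]))[0]@cv2.Rodrigues(np.array([0,-float(tilt),0]))[0]
    return Rc@np.diag([-1.,1,-1])
def delta(p,R):
    o=get_obs();R0=cv2.Rodrigues(o["orientation"])[0]
    turn=np.degrees(cv2.Rodrigues(R0.T@R)[0].ravel())
    w=np.asarray(p)-o["eef_pos"]
    print("pos",o["eef_pos"].round(4),"turn",turn.round(2),"shift now",(R0.T@w*1000).round(1),"shift after turn",(R.T@w*1000).round(1))
E
python3 - <<'E'
from h import *
np.set_printoptions(precision=4,suppress=True)
im=np.load("top_i.npy");s=np.load("scene_i.npy")
C=cloud("top",np.load("top_d.npy"));D=cloud("scene",np.load("scene_d.npy"))
k=lambda X:(X[...,0]>.3)&(X[...,0]<.75)&(X[...,1]<.45)&(X[...,1]>-.1)&(X[...,2]>.1)
print("max z area",np.percentile(C[k(C)][:,2],99.5),np.percentile(D[k(D)][:,2],99.5))
# body yaw by min lateral spread
q=np.concatenate([X[(X[...,0]>.74)&(X[...,0]<.9)&(X[...,1]<-.15)&(X[...,1]>-.28)&(X[...,2]>.24)&(X[...,2]<.31)&(I.max(-1)<75)] for X,I in((C,im),(D,s))])
col=np.array([.857,-.226])
for a in range(-26,2,2):
    r=np.radians(a);v=(q[:,:2]-col);f=v@[-np.cos(r),-np.sin(r)];l=v@[-np.sin(r),np.cos(r)]
    z=(f>.035)&(f<.08);lo,hi=np.percentile(l[z],[1.5,98.5]);print(a,z.sum(),(hi-lo).round(4),((hi+lo)/2).round(4),"front",np.percentile(f,99).round(4))
f=(abs(C[...,2]-.005)<.012)&(C[...,0]>.7)&(C[...,0]<.95)&(C[...,1]<-.11)&(C[...,1]>-.34)&(abs(im[...,0].astype(int)-im[...,2])<22)&(im[...,0]<110)
f=cv2.morphologyEx(f.astype(np.uint8),cv2.MORPH_OPEN,np.ones((3,3)));n,L,S,_=cv2.connectedComponentsWithStats(f);i=1+S[1:,4].argmax()
print("foot",S[i],cv2.minAreaRect((C[L==i][:,:2]*1000).astype(np.float32)))
R=toolR(np.radians(-15.5))
delta([.516,.2405,.200],R);delta([.516,.2405,.115],R)
E
```

```text
max z area 0.17058676080305687 0.16567880384508937
-26 460 0.0776 -0.0123 front 0.0936
-24 457 0.0768 -0.0104 front 0.0943
-22 456 0.0763 -0.0084 front 0.095
-20 461 0.0758 -0.0062 front 0.0957
-18 467 0.0751 -0.004 front 0.0959
-16 467 0.074 -0.0016 front 0.0958
-14 465 0.0735 0.0004 front 0.0964
-12 461 0.0732 0.0027 front 0.0969
-10 462 0.073 0.0049 front 0.097
-8 456 0.0728 0.0071 front 0.0967
-6 453 0.0724 0.0093 front 0.0962
-4 450 0.0716 0.0119 front 0.0961
-2 443 0.0719 0.0141 front 0.0956
0 434 0.0724 0.0159 front 0.0949
foot [287 116  38  32 578] ((818.7421264648438, -220.10702514648438), (147.55563354492188, 115.38716888427734), 78.39936065673828)
pos [0.218  0.6389 0.2187] turn [ 0.   -0.   -3.34] shift now [-410.7 -280.8   18.7] shift after turn [-393.7 -304.2   18.7]
pos [0.218  0.6389 0.2187] turn [ 0.   -0.   -3.34] shift now [-410.7 -280.8  103.7] shift after turn [-393.7 -304.2  103.7]
```

Geometry is good enough: case yaw is about -15.5°, lens yaw about -14°, and the lens is near (0.766,-0.203,0.256). Setting out for the first case.

Request:
{"op": "arm_command", "data": {
  "commands": [
    [0,[-20,-15,0],[0,0,-3.3]],
    [0,[-40,-31,0],[0,0,0]],
    [0,[-45,-34,0],[0,0,0]],
    [0,[-45,-34,0],[0,0,0]],
    [0,[-45,-34,0],[0,0,0]]
  ],
  "squeeze": 35
}}

```text
time_s: 1.68
eef_pos: [0.3658, 0.4417, 0.2188]
orientation: [0.424, 3.113, 0.001]
contact_force: [0.3, -0.2, 0.3]
finger_gap: 0.999
finger_force: 0.0
```

Request:
{"op": "arm_command", "data": {
  "commands": [
    [0,[-45,-36,0],[0,0,0]],
    [0,[-45,-36,0],[0,0,0]],
    [0,[-45,-36,0],[0,0,0]],
    [0,[-45,-36,0],[0,0,0]],
    [0,[-18,-12,5],[0,0,0]]
  ]
}}

```text
time_s: 2.3
eef_pos: [0.5154, 0.2376, 0.214]
orientation: [0.428, 3.111, 0.0]
contact_force: [0.2, -0.0, -0.4]
finger_gap: 0.997
finger_force: 0.0
```

```bash
python3 - <<'E'
from h import *
R=toolR(np.radians(-15.5))
delta([.516,.2405,.200],R);delta([.516,.2405,.115],R);print(get_obs()["contact_force"])
im,d=capture("scene");cv2.imwrite("pics/s1.png",cv2.resize(im[120:300,180:420,::-1],(800,600),interpolation=cv2.INTER_CUBIC))
E
```

```text
pos [0.5154 0.2376 0.214 ] turn [ 0.02  0.05 -0.18] shift now [ 0.2  3.  14. ] shift after turn [ 0.2  3.  14. ]
pos [0.5154 0.2376 0.214 ] turn [ 0.02  0.05 -0.18] shift now [ 0.3  2.9 99. ] shift after turn [ 0.2  3.  99. ]
[ 0.21962078 -0.01109132 -0.37589289]
```

View pics/s1.png

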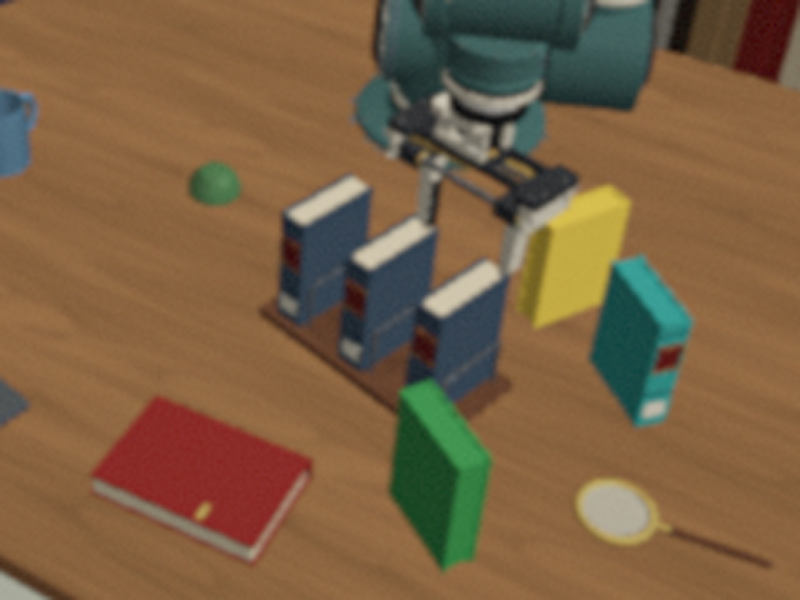

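The fingers (crop (430,195) and (515,240)) straddle the case nearest the yellow look-alike, with its head at (463,290). Descending and gripping.

Request:
{"op": "arm_command", "data": {
  "commands": [
    [0,[0,3,20],[0,0,0]],
    [0,[0,0,25],[0,0,0]],
    [0,[0,0,25],[0,0,0]],
    [0,[0,0,20],[0,0,0]],
    [0,[0,0,9],[0,0,0]]
  ]
}}

```text
time_s: 2.98
eef_pos: [0.5139, 0.2434, 0.1129]
orientation: [-0.423, -3.111, 0.001]
contact_force: [-0.1, -0.6, 0.1]
finger_gap: 1.001
finger_force: 0.0
```

Request:
{"op": "arm_command", "data": {
  "commands": [
    [0.75,[0,0,0],[0,0,0]],
    [0.75,[0,0,0],[0,0,0]],
    [0.75,[0,0,0],[0,0,0]],
    [0.75,[0,0,0],[0,0,0]],
    [0.75,[0,0,0],[0,0,0]]
  ]
}}

```text
time_s: 3.6
eef_pos: [0.5149, 0.2427, 0.1148]
orientation: [0.425, 3.113, 0.0]
contact_force: [0.3, -0.1, -0.5]
finger_gap: 0.511
finger_force: 0.0
```

Request:
{"op": "arm_command", "data": {
  "commands": [
    [0.8,[0,0,0],[0,0,0]],
    [0.8,[0,0,0],[0,0,0]],
    [0.8,[0,0,0],[0,0,0]],
    [0.8,[0,0,0],[0,0,0]],
    [0.8,[0,0,0],[0,0,0]]
  ]
}}

```text
time_s: 4.22
eef_pos: [0.5148, 0.2427, 0.1147]
orientation: [0.425, 3.113, -0.0]
contact_force: [0.0, -0.6, 1.4]
finger_gap: 0.383
finger_force: 35.0
```

Request:
{"op": "arm_command", "data": {
  "commands": [
    [0.8,[0,0,-6],[0,0,0]],
    [0.8,[0,0,-10],[0,0,0]],
    [0.8,[0,0,-9],[0,0,0]],
    [0.8,[0,0,0],[0,0,0]],
    [0.8,[0,0,0],[0,0,0]]
  ]
}}

```text
time_s: 4.85
eef_pos: [0.5147, 0.2427, 0.1395]
orientation: [-0.425, -3.113, 0.0]
contact_force: [-0.3, -0.5, -2.9]
finger_gap: 0.387
finger_force: 35.0
```

Request:
{"op": "arm_command", "data": {
  "commands": [
    [0.8,[0,0,0],[0,0,0]],
    [0.8,[0,0,0],[0,0,0]],
    [0.8,[0,0,0],[0,0,0]],
    [0.8,[0,0,0],[0,0,0]],
    [0.8,[0,0,0],[0,0,0]]
  ]
}}

```text
time_s: 5.48
eef_pos: [0.5148, 0.2427, 0.1396]
orientation: [-0.425, -3.113, 0.0]
contact_force: [0.0, -0.3, -1.0]
finger_gap: 0.391
finger_force: 35.0
```

```bash
cat > w.py <<'E'
from h import *
F=[]
for _ in range(16): capture("top");F.append(get_obs()["contact_force"])
F=np.array(F);print(F.mean(0).round(2),F.std(0).round(2))
E
python3 w.py
```

```text
[-0.15 -0.12 -1.37] [0.48 0.29 0.53]
```

About 1.4 N, so this one is empty. Putting it back.

Request:
{"op": "arm_command", "data": {
  "commands": [
    [0.8,[0,0,9],[0,0,0]],
    [0.8,[0,0,8],[0,0,0]],
    [0.8,[0,0,5],[0,0,0]],
    [0.8,[0,0,3],[0,0,0]],
    [0.8,[0,0,0],[0,0,0]]
  ]
}}

```text
time_s: 6.9
eef_pos: [0.5149, 0.2428, 0.1147]
orientation: [0.425, 3.113, 0.0]
contact_force: [0.3, 0.8, -1.7]
finger_gap: 0.386
finger_force: 35.0
```

Request:
{"op": "arm_command", "data": {
  "commands": [
    [0,[0,0,0],[0,0,0]],
    [0,[0,0,0],[0,0,0]],
    [0,[0,0,0],[0,0,0]],
    [0,[0,0,0],[0,0,0]],
    [0,[0,0,0],[0,0,0]]
  ]
}}

```text
time_s: 7.52
eef_pos: [0.5148, 0.2427, 0.1147]
orientation: [0.425, 3.113, -0.0]
contact_force: [0.7, 0.8, -0.5]
finger_gap: 0.876
finger_force: 0.0
```

Request:
{"op": "arm_command", "data": {
  "commands": [
    [0,[0,0,0],[0,0,0]],
    [0,[0,0,0],[0,0,0]],
    [0,[0,0,-25],[0,0,0]],
    [0,[0,0,-40],[0,0,0]],
    [0,[0,0,-30],[0,0,0]]
  ]
}}

```text
time_s: 8.15
eef_pos: [0.5149, 0.2428, 0.2114]
orientation: [0.425, 3.112, 0.001]
contact_force: [-0.4, -0.7, -0.7]
finger_gap: 1.0
finger_force: 0.0
```

```bash
python3 - <<'E'
from h import *
R=toolR(np.radians(-15.5));print(get_obs()["finger_gap"])
delta([.489,.1446,.210],R);delta([.4628,.0484,.21],R)
E
```

```text
1.000239838854193
pos [0.5149 0.2428 0.2114] turn [ 0.03  0.04 -0.04] shift now [  -1.3 -101.5    1.3] shift after turn [  -1.3 -101.5    1.4]
pos [0.5149 0.2428 0.2114] turn [ 0.03  0.04 -0.04] shift now [  -1.9 -201.2    1.2] shift after turn [  -1.7 -201.2    1.4]
```

Request:
{"op": "arm_command", "data": {
  "commands": [
    [0,[0,-25,0],[0,0,0]],
    [0,[0,-50,0],[0,0,0]],
    [0,[-1,-26,0],[0,0,0]],
    [0,[0,0,20],[0,0,0]],
    [0.2,[0,0,40],[0,0,0]]
  ]
}}

```text
time_s: 8.78
eef_pos: [0.4889, 0.145, 0.1486]
orientation: [0.426, 3.111, 0.001]
contact_force: [0.2, 0.4, -0.5]
finger_gap: 0.938
finger_force: 0.0
```

Request:
{"op": "arm_command", "data": {
  "commands": [
    [0.3,[0,0,25],[0,0,0]],
    [0.8,[0,0,12],[0,0,0]],
    [0.8,[0,0,0],[0,0,0]],
    [0.8,[0,0,0],[0,0,0]],
    [0.8,[0,0,0],[0,0,0]]
  ]
}}

```text
time_s: 9.4
eef_pos: [0.4891, 0.1453, 0.1136]
orientation: [0.424, 3.112, 0.001]
contact_force: [1.1, -0.1, 1.0]
finger_gap: 0.403
finger_force: 0.0
```

Request:
{"op": "arm_command", "data": {
  "commands": [
    [0.8,[0,0,0],[0,0,0]],
    [0.8,[0,0,0],[0,0,0]],
    [0.8,[0,0,0],[0,0,0]],
    [0.8,[0,0,0],[0,0,0]],
    [0.8,[0,0,0],[0,0,0]]
  ]
}}

```text
time_s: 10.02
eef_pos: [0.4891, 0.1453, 0.1134]
orientation: [0.425, 3.112, 0.001]
contact_force: [-0.7, 0.6, 6.6]
finger_gap: 0.387
finger_force: 35.0
```

Request:
{"op": "arm_command", "data": {
  "commands": [
    [0.8,[0,0,-6],[0,0,0]],
    [0.8,[0,0,-10],[0,0,0]],
    [0.8,[0,0,-9],[0,0,0]],
    [0.8,[0,0,0],[0,0,0]],
    [0.8,[0,0,0],[0,0,0]]
  ]
}}

```text
time_s: 10.65
eef_pos: [0.4886, 0.1451, 0.1375]
orientation: [-0.425, -3.113, 0.0]
contact_force: [-1.2, -0.2, -2.5]
finger_gap: 0.388
finger_force: 35.0
```

```bash
python3 w.py
```

```text
[-0.14  0.19 -1.41] [0.36 0.52 0.54]
```

Also empty at 1.4 N, so the third should be full. Putting this one back and going to the last.

Request:
{"op": "arm_command", "data": {
  "commands": [
    [0.8,[0,0,9],[0,0,0]],
    [0.8,[0,0,8],[0,0,0]],
    [0.8,[0,0,5],[0,0,0]],
    [0.8,[0,0,2],[0,0,0]],
    [0.8,[0,0,0],[0,0,0]]
  ]
}}

```text
time_s: 12.08
eef_pos: [0.4888, 0.1452, 0.1137]
orientation: [0.425, 3.113, 0.0]
contact_force: [-0.5, 0.4, -2.0]
finger_gap: 0.389
finger_force: 35.0
```

Request:
{"op": "arm_command", "data": {
  "commands": [
    [0,[0,0,0],[0,0,0]],
    [0,[0,0,0],[0,0,0]],
    [0,[0,0,0],[0,0,0]],
    [0,[0,0,0],[0,0,0]],
    [0,[0,0,0],[0,0,0]]
  ]
}}

```text
time_s: 12.7
eef_pos: [0.4887, 0.1452, 0.1136]
orientation: [-0.425, -3.113, -0.0]
contact_force: [0.0, 0.2, -0.3]
finger_gap: 0.874
finger_force: 0.0
```

Request:
{"op": "arm_command", "data": {
  "commands": [
    [0,[0,0,0],[0,0,0]],
    [0,[0,0,0],[0,0,0]],
    [0,[0,0,-26],[0,0,0]],
    [0,[0,0,-40],[0,0,0]],
    [0,[0,0,-30],[0,0,0]]
  ]
}}

```text
time_s: 13.32
eef_pos: [0.4888, 0.1452, 0.2113]
orientation: [0.425, 3.112, 0.001]
contact_force: [0.1, 0.7, -0.8]
finger_gap: 0.998
finger_force: 0.0
```

Request:
{"op": "arm_command", "data": {
  "commands": [
    [0,[0,-25,0],[0,0,0]],
    [0,[0,-50,0],[0,0,0]],
    [0,[0,-25,0],[0,0,0]],
    [0,[0,0,20],[0,0,0]],
    [0.2,[0,0,40],[0,0,0]]
  ]
}}

```text
time_s: 13.95
eef_pos: [0.4625, 0.0492, 0.1493]
orientation: [0.425, 3.11, 0.001]
contact_force: [0.5, -0.5, -0.3]
finger_gap: 0.937
finger_force: 0.0
```

Request:
{"op": "arm_command", "data": {
  "commands": [
    [0.3,[0,0,25],[0,0,0]],
    [0.8,[0,0,10],[0,0,0]],
    [0.8,[0,0,0],[0,0,0]],
    [0.8,[0,0,0],[0,0,0]],
    [0.8,[0,0,0],[0,0,0]]
  ]
}}

```text
time_s: 14.58
eef_pos: [0.4624, 0.0489, 0.1155]
orientation: [0.425, 3.111, 0.0]
contact_force: [0.7, 0.7, -1.3]
finger_gap: 0.403
finger_force: 0.0
```

Request:
{"op": "arm_command", "data": {
  "commands": [
    [0.8,[0,0,0],[0,0,0]],
    [0.8,[0,0,0],[0,0,0]],
    [0.8,[0,0,0],[0,0,0]],
    [0.8,[0,0,0],[0,0,0]],
    [0.8,[0,0,0],[0,0,0]]
  ],
  "squeeze": 45
}}

```text
time_s: 15.2
eef_pos: [0.4623, 0.0488, 0.1154]
orientation: [0.425, 3.112, 0.001]
contact_force: [0.1, 1.0, 5.5]
finger_gap: 0.389
finger_force: 45.0
```

Request:
{"op": "arm_command", "data": {
  "commands": [
    [0.8,[0,0,-6],[0,0,0]],
    [0.8,[0,0,-10],[0,0,0]],
    [0.8,[0,0,-9],[0,0,0]],
    [0.8,[0,0,0],[0,0,0]],
    [0.8,[0,0,0],[0,0,0]]
  ]
}}

```text
time_s: 15.82
eef_pos: [0.4618, 0.0488, 0.1394]
orientation: [-0.425, -3.113, 0.0]
contact_force: [0.4, -0.3, -4.7]
finger_gap: 0.383
finger_force: 45.0
```

```bash
python3 w.py; python3 - <<'E'
from h import *
np.set_printoptions(precision=4,suppress=True)
im,d=capture("scene");cv2.imwrite("pics/s2.png",cv2.resize(im[90:300,130:410,::-1],(800,600),interpolation=cv2.INTER_CUBIC))
C=cloud("scene",d)
for l in("lens","view_point"):
    print(l,[(r["p"],r["at"]) for r in place_of(l,"scene")])
print(proj("scene",[.766,-.2035,.256]),proj("top",[.766,-.2035,.256]))
im,d=capture("top");C=cloud("top",d)
m=((C[...,2]>.15)&(C[...,2]<.18)&(C[...,0]>.35)&(C[...,0]<.65)&(C[...,1]>-.1)&(C[...,1]<.3)).astype(np.uint8)
n,L,S,ce=cv2.connectedComponentsWithStats(m)
for i in range(1,n):
    if S[i,4]>100: print(C[L==i].mean(0),S[i,4])
E
```

```text
[-0.1   0.   -4.58] [0.38 0.4  0.45]
lens [(0.67, [168.6, 173.8])]
view_point [(0.41, [277.1, 192.3])]
[np.float64(169.59999184830025), np.float64(177.45354935941984)] [np.float64(308.27769454511474), np.float64(124.24914099582485)]
[0.5162 0.2406 0.1614] 296
```

View pics/s2.png

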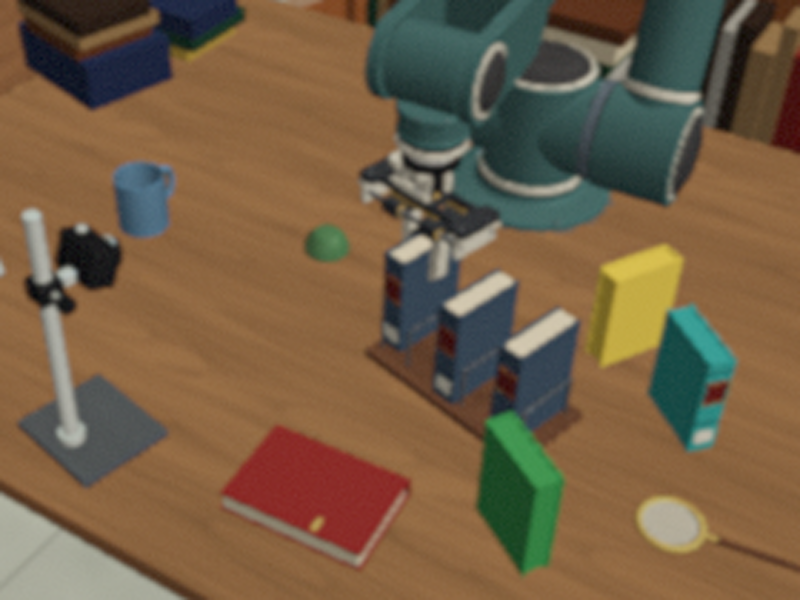

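4.6 N, so this is the full case. The picture shows both empty cases upright at (475,340) and (535,370), and the held one at (415,300). Lifting it clear.

Request:
{"op": "arm_command", "data": {
  "commands": [
    [0.8,[0,0,-12],[0,0,0]],
    [0.8,[0,0,-20],[0,0,0]],
    [0.8,[0,0,-20],[0,0,0]],
    [0.8,[0,0,-18],[0,0,0]],
    [0.8,[0,0,0],[0,0,0]]
  ]
}}

```text
time_s: 17.45
eef_pos: [0.4625, 0.0488, 0.2115]
orientation: [0.424, 3.11, 0.001]
contact_force: [0.0, 0.8, -4.9]
finger_gap: 0.385
finger_force: 45.0
```

```bash
python3 - <<'E'
from h import *
delta([.5198,-.1418,.1984],toolR(np.radians(-14),.35))
E
```

```text
pos [0.4625 0.0488 0.2115] turn [ -0.23 -19.91  -1.53] shift now [-106.2 -168.3   13.3] shift after turn [ -91.  -171.1   47.2]
```

Request:
{"op": "arm_command", "data": {
  "commands": [
    [0.8,[-4,-18,0],[0,0,0]],
    [0.8,[-12,-38,0],[0,0,0]],
    [0.8,[-25,-45,0],[0,0,0]],
    [0.8,[-25,-40,0],[0,0,0]],
    [0.8,[-15,-20,0],[0,0,0]]
  ]
}}

```text
time_s: 18.08
eef_pos: [0.4968, -0.1301, 0.2087]
orientation: [-0.427, -3.111, 0.0]
contact_force: [0.8, -0.3, -5.0]
finger_gap: 0.384
finger_force: 45.0
```

Request:
{"op": "arm_command", "data": {
  "commands": [
    [0.8,[-13,-7,0],[0,-2,-1.5]],
    [0.8,[0,0,0],[0,-5,0]],
    [0.8,[0,0,0],[0,-6,0]],
    [0.8,[0,0,0],[0,-5,0]],
    [0.8,[0,0,0],[0,-2,0]]
  ]
}}

```text
time_s: 18.7
eef_pos: [0.5068, -0.1381, 0.2089]
orientation: [0.341, 2.773, -0.061]
contact_force: [0.2, -0.9, -4.4]
finger_gap: 0.385
finger_force: 45.0
```

```bash
python3 - <<'E'
from h import *
np.set_printoptions(precision=4,suppress=True)
R=toolR(np.radians(-14),.35)
delta([.5198,-.1418,.1984],R)
im,d=capture("scene");cv2.imwrite("pics/s3.png",cv2.resize(im[90:270,110:350,::-1],(800,600),interpolation=cv2.INTER_CUBIC))
print([(r["p"],r["at"]) for r in place_of("case_a_spine","scene")],[(r["p"],r["at"]) for r in place_of("view_point","scene")],[(r["p"],r["at"]) for r in place_of("lens","scene")])
o=get_obs();R0=cv2.Rodrigues(o["orientation"])[0];s=o["eef_pos"]+R0@[-.055,0,.0265];print("spine",s,proj("scene",s),proj("top",s))
capture("top");print([(r["p"],r["at"]) for r in place_of("view_point","top")],[(r["p"],r["at"]) for r in place_of("lens","top")])
E
```

```text
pos [ 0.5068 -0.1381  0.2089] turn [-0.04 -0.03 -0.03] shift now [-9.1 -0.5 14.5] shift after turn [-9.1 -0.5 14.5]
[(0.85, [218.6, 167.3])] [] [(0.94, [168.0, 173.9])]
spine [ 0.5664 -0.153   0.2033] [np.float64(217.3124856264123), np.float64(166.16772194117277)] [np.float64(292.4784573903795), np.float64(180.35413261559418)]
[(0.62, [215.2, 206.7])] [(0.66, [307.8, 124.9])]
```

View pics/s3.png

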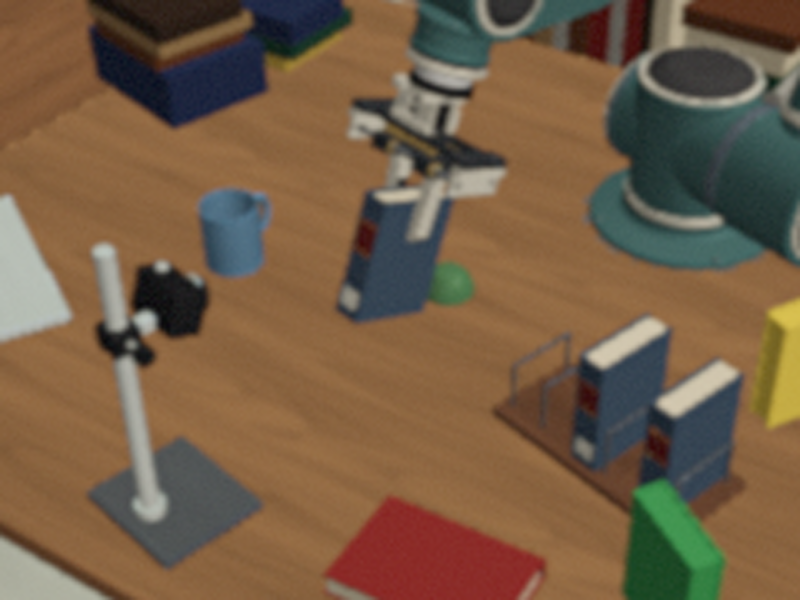

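```bash
python3 - <<'E'
from h import *
from scipy.optimize import least_squares
for t in((307.8,124.9),(307.4,126.4)):
    L=least_squares(lambda p:np.r_[np.array(proj("scene",p))-[168.2,173.9],np.array(proj("top",p))-t],[.766,-.2,.26]);L,res=L.x,L.fun
    R=toolR(np.radians(-14),.35);Rc=R@np.diag([-1,1,-1.]);vp=L-.2*Rc[:,0];tcp=vp-.055*Rc[:,0]+.0265*Rc[:,2]
    print(L.round(4),res.round(1),vp.round(4));delta(tcp,R)
E
```

```text
[ 0.7629 -0.2049  0.267 ] [ 1.4  0.3  1.3 -0.8] [ 0.5806 -0.1594  0.1985]
pos [ 0.5077 -0.1383  0.2095] turn [-0.03 -0.12 -0.02] shift now [-12.4  -2.9   9.9] shift after turn [-12.4  -2.9   9.9]
[ 0.7596 -0.2057  0.264 ] [ 1.9  0.5  1.8 -1.2] [ 0.5773 -0.1603  0.1955]
pos [ 0.5077 -0.1383  0.2095] turn [-0.03 -0.12 -0.02] shift now [-8.6 -4.5 11.7] shift after turn [-8.5 -4.5 11.7]
```

Request:
{"op": "arm_command", "data": {
  "commands": [
    [0.8,[-5,-1,6],[0,0,0]],
    [0.8,[-5,-1,6],[0,0,0]],
    [0.8,[0,0,0],[0,0,0]],
    [0.8,[0,0,0],[0,0,0]],
    [0.8,[0,0,0],[0,0,0]]
  ]
}}

```text
time_s: 19.68
eef_pos: [0.5201, -0.1434, 0.202]
orientation: [0.341, 2.773, -0.061]
contact_force: [-0.3, 1.2, -4.9]
finger_gap: 0.384
finger_force: 45.0
```

```bash
python3 - <<'E'
from h import *
np.set_printoptions(precision=4,suppress=True)
o=get_obs();print(o["qvel"],o["finger_force"],o["contact_force"])
im,d=capture("top");C=cloud("top",d)
m=((C[...,2]>.15)&(C[...,2]<.18)&(C[...,0]>.35)&(C[...,0]<.65)&(C[...,1]>.0)&(C[...,1]<.3)).astype(np.uint8)
n,L,S,ce=cv2.connectedComponentsWithStats(m)
for i in range(1,n):
    if S[i,4]>100: print(C[L==i].mean(0),S[i,4])
# tilt of held case from scene: side face + spine normals
im,d=capture("scene");D=cloud("scene",d);R=cv2.Rodrigues(o["orientation"])[0]
q=(D.reshape(-1,3)-o["eef_pos"])@R   # tool frame
k=(abs(q[:,1])<.014)&(q[:,0]<-.03)&(q[:,0]>-.09)&(q[:,2]>-.03)&(q[:,2]<.08)
p=q[k];print(len(p),np.percentile(p,[5,50,95],0));print("slope dx/dz",np.polyfit(p[:,2],p[:,0],1),"dx/dy",np.polyfit(p[:,1],p[:,0],1))
delta([.5195,-.142,.2],toolR(np.radians(-14),.35))
E
```

```text
[ 0.0006 -0.0021  0.0008  0.0005 -0.0005  0.0003] 44.9856162071228 [-0.3019  1.1922 -4.9127]
[0.5166 0.2408 0.1616] 291
[0.4894 0.1434 0.1614] 290
143 [[-0.0614 -0.0118 -0.0239]
 [-0.0571 -0.0001  0.0216]
 [-0.0529  0.0117  0.0744]]
slope dx/dz [-0.0022 -0.0572] dx/dy [-0.0209 -0.0573]
pos [ 0.5201 -0.1434  0.202 ] turn [-0.04 -0.04 -0.03] shift now [1.5 1.3 1.6] shift after turn [1.5 1.3 1.6]
```

The case is held without slip or rotation in the grip (spine face at 57 mm, slope about 0), and the empty cases are where they started. Handing in.

```bash
python3 -c "
from station import *
print(hand_in())"
```

```text
the job is handed in; nothing more can be done
None
```

The job is handed in, with no verdict returned. The full case (4.6 N; the other two read 1.4 N) is held still, with its spine at the view point I estimated from the images (good to about 1 cm), facing the lens and tipped back 0.35 rad. Both empty cases stand in their slots within about 1 mm of where they started.

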